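Ratchet a stopper press home over a perfume bottle

TASK

Lay the ratchet spanner's head over the toothed crown on top of the stopper press and let go of it; then take it again by the knob at the end of its handle and swing it to and fro, tightening clockwise as seen from above, until the stopper is fully home in the bottle and you feel the pad squeeze it firmly (about 60 newtons; the glass cracks at 100). Let go and leave the spanner resting level on the crown; turn the spindle only with the spanner, and do not disturb the bowl, the jar or the flask.

Things in the scene. Friction and masses are not known exactly. Their poses are not given: they have to be found in the camera images.
- press: Fixed grey stopper press. Origin: centre of its base's underside, on the vertical spindle axis; z up, front -x. Base 150 x 220 x 15 mm. Two columns carry a cross-beam (220 mm wide, from 40 mm behind to 70 mm in front of the axis), top at 172 mm. Tightened clockwise (from above), the spindle drives the pad down 5 mm per radian; let go, it stays, springing back only until the pad presses with 25 to 40 N.
- press_front (a point): Middle of the front edge region of the beam, 75 mm in front of the axis, 172 mm up. Left and right of it, 95 mm from the axis and 62 degrees from the front, stand two steel guard posts, 16 mm thick, up to 225 mm: they stop the spanner's handle about 50 degrees either side of the front (-x), so tightening takes several strokes.
- spindle: Steel spindle, turning about z. Origin on the axis, 174 mm above the table. Above the origin: a round guide boss (56 mm) to 6 mm, a crown of 16 saw teeth (48 mm over the tips, 22.5 degrees apart) from 7 to 15 mm, a cone, a 30 mm seat collar at 24 mm, then a smooth 20 mm post to 40 mm that tapers to 8 mm at 48 mm.
- crown_seat (a point): The spindle's origin: the spanner's origin lies here when seated. Turning the spindle takes 0.2 N m plus 0.005 N m per newton on the pad, plus some rubbing: at the knob about 1.7 N running free, 2.2 N while the stopper slides (15 N), 3.5 N at 60 N. If the hand pauses in a pull, the knob's push-back along the swing eases to roughly 0.02 to 0.033 N per newton on the pad.
- spanner: Loose steel ratchet spanner, about 0.4 kg, lying flat, right way up. Origin: under the centre of its round head (72 mm across, 40 mm high); handle along its -x, z up. The head's top 16 mm has a 22 mm bore for the post, below is a 58 mm hollow with a spring pawl that yields as the head is lowered on the crown (a few N). Seated it drives clockwise (from above) and slips freely counter-clockwise.
- spanner_neck (a point): Middle of the handle bar (16 mm wide, 14 mm high, from head to knob), 55 mm from the head's centre, 32 mm above the underside: where to carry it. The centre of mass is about 18 mm from the head's centre towards the handle.
- spanner_knob (a point): Point on the axis of the upright black knob at the handle's end (cylinder 22 mm in diameter, from the underside to 46 mm up), 150 mm from the head's centre, 34 mm above the underside: where to swing it.
- pad: Round black pad, 30 mm, under the beam. Origin: centre of its underside. It hangs on a coil spring (20 N per mm), so once it has met the stopper its height does not show how hard it presses; with the stopper home the squeeze grows by 100 N per radian of the spindle.
- bottle: Loose amber bottle, 42 mm in diameter, 68 mm to the rim, standing in the press on its 15 mm base. Origin: centre of its underside, z up. It stays there.
- stopper_top (a point): Centre of the top of the black stopper in the bottle. It begins 92 to 94 mm above the bottle's underside and is fully home at 88 mm; it slides stiffly (about 15 N) and then stops dead.
- bowl: White bowl, 100 mm wide, 45 mm high; leave it alone. Origin: centre of its underside.
- jar: Amber jar, 48 mm wide, 75 mm high, standing in front of the press; leave it alone. Origin: centre of its underside.
- flask: Clear bottle, 48 mm wide, 95 mm high, standing in front of the press; leave it alone. Origin: centre of its underside.
Mind the look-alikes: they are no part of the job. Of the things like the spanner, leave any that is blue or pink; of the rest the larger one is meant.

How it is judged:
On the way, in this order (a step that is already met when the one before it is completed fails the run):
1. the spanner is seated on the crown, within 4 mm, and let go (distance between spanner and crown_seat below 0.004 m and angle between spanner's own z axis and vertical below 0.1 rad and contact force between the fingers and spanner below 0.05 N), for 0.2 s.
2. held again by its knob, the spanner has driven the pad down by at least 2 mm (distance between the grasp point and spanner_knob below 0.04 m and contact force between the fingers and spanner above 0.5 N and distance between spanner and crown_seat below 0.006 m and distance of pad from where it was at the start of the episode above 0.002 m).
3. the pad has squeezed the stopper with at least 35 N (contact force between pad and bottle above 35 N).
At the end, for the whole second after the job is handed in: The stopper is fully home (top within 1.2 mm of 88 mm above the bottle's underside) with the pad still bearing on it (over 8 N), the bottle is upright, and the spanner rests level (both within 0.1 rad) and still on the crown, its origin within 5 mm of crown_seat, let go (z of stopper_top in the frame of bottle below 0.0892 m and distance between spanner and crown_seat below 0.005 m and angle between each of spanner, bottle's own z axis and vertical below 0.1 rad and linear speed of spanner below 0.02 m/s and contact force between pad and bottle above 8 N); the robot touches nothing.
It fails at once if the pad presses on the bottle with more than 100 N (the glass cracks) (contact force between pad and bottle above 100 N).
It fails at once if the fingers turn the spindle directly (contact force between the fingers and spindle above 1 N).
It fails at once if the bowl, jar or flask is moved by more than 30 mm (distance of any of bowl, jar, flask from where it was at the start of the episode above 0.03 m).
It also fails if it takes over 72 s, if anything falls off the work surface, if the arm or the gripper's body presses on something with over 40 N, if the wrist force passes 120 N, or if a joint passes its speed limit or range.

ROBOT

A 7-joint arm with a two-finger parallel gripper is mounted at the origin on the work surface. World frame = base frame: x ahead of the robot, y to its left, z up, the work surface at z = 0. Lengths are in m, angles in rad, forces in N, time in s.
With the tool pointing down it reaches from about 0.4 to 0.85 m from the base axis. Payload 4.5 kg.
Tool frame: the origin (TCP) lies on the mounting face of the last link; the fingertips stand 173 mm ahead of it and the grasp point (between the pads) lies 155 mm ahead of it; z points along the fingers, y is the direction in which the jaws open and shut (so a half turn about z gives the same grasp; the last joint's range is limited). The gripper opens to 85 mm and grips with 20 to 120 N. Pads are 22 mm wide; open, the fingers measure 114 mm over their backs; the gripper's body (76 mm by 85 mm) begins 54 mm behind the grasp point. The pads swing forward as they close: fully open they stand 13 mm farther back than shut.
Start: joints at [1.362, 0.689, -0.195, 1.565, 0.157, 0.902, -0.215], TCP at [0.15, -0.607, 0.405] pointing down, gripper open.
Joint ranges: [-3.01, 3.01], [-0.46, 2.08], [-1.47, 1.51], [0.13, 2.56], [-1, 4.14], [0.04, 2.09], [-2.66, 2.66]. Speed limits (rad/s): [2.57, 2.57, 3.14, 3.14, 3.14, 3.14, 3.14].

INTERFACE

Orientations are given as a unit quaternion [x, y, z, w].
In Python, from cell import r gives the robot as it stands.
- The arm moves only by the tool carry_out, never from a script. Its argument "deltas" is a list of rows, each an object of numbers: "gripper": the gripper's target within -1 to 1 (fully open at 1, half-way at 0, shut at -1); "x", "y", "z": the shift along the world's x, y, z in units of 40 mm (1.0 is 40 mm); "wx", "wy", "wz": the turn, a rotation vector about the world's x, y, z in rad. In form: [{"gripper": .., "x": .., "y": .., "z": .., "wx": .., "wy": .., "wz": ..}, ...]. A call has 1 to 20 rows; each row is the pose to reach, as a shift and turn from the pose commanded when the call began; what a row does not reach only later rows make up. A row lasts 1/12 s, in which the tool goes at most 41.7 mm and 7.16 degrees, less where a joint would pass 70% of its speed; a pose out of reach is approached as far as the arm can. A call with a gripper value outside its range is refused whole. The fingers move at their own pace and stop on an object; the grip force is fixed at half the most. Time passes only in rows, so rows that repeat a pose let the fingers close. It gives the time, the measured TCP pose, the force and the opening at its end, in the units of the state.
- r.state(): the state, without advancing time (a new reading comes with each control period).
- r.snapshot(name): name is "side" or "top"; returns the picture (420x560x3 uint8, blue, green, red); there is no depth.
- r.calibration(name): a dict with "K" (3x3 intrinsics, pixels), "extrinsics" (4x4, takes a point from world to camera coordinates). Camera axes: x right, y up, looking along -z (the intrinsics and any distortion apply to the point x, -y, -z); pixel columns grow to the right and rows downward; lengths in m; the calibration is good to about 2 mm. A picture is of the moment at which its call begins. calibration takes no time and is no camera call.
- r.finish_job(): hands the job in, once; it reports no verdict.
The state is a dict: "clock": time; "joints": joint angles; "joint_vel": joint speeds; "joint_torque": joint torques, N m; "position": TCP position; "orientation": TCP orientation; "wrist_force": force on the tool from outside, world axes, zero at the start; "wrist_torque": the same for the moment, N m; "width": opening from 0.0 (shut) to 1.0 (fully open).
Only numpy, scipy, OpenCV 4.12 (cv2) and the standard library are available. Lean on these libraries where they do the work, as an engineer would, in place of code of your own. Each camera call takes 0.05 s, during which the arm holds its last target. There are 200 camera calls.

## Working session

There is one attempt and no reset: what is moved stays moved. The work goes in short steps, Python scripts to look and compute and a tool call to move; the robot and the scene stay as the last step left them, time stands still between calls to the robot, and variables do not carry over. Pictures are saved under pics/ and viewed, about 8 in all and at most 12, crops included, and the job is handed in when it is done.

Besides the shell and the picture viewer there is one more tool, called after ">>>" by a JSON object that holds its "api" and its "payload", one argument or row to a line. carry_out: Moves the arm, as the interface text tells. Its arguments: {"type":"object","properties":{"deltas":{"type":"array"}},"required":["deltas"]}

```bash
mkdir -p pics; cat > h.py <<'E'
from cell import r
import cv2, numpy as np
def ray(n,u,v):
    c=r.calibration(n);K=np.array(c["K"]);E=np.array(c["extrinsics"])
    p=np.linalg.solve(K,[u,v,1.]);d=E[:3,:3].T@np.array([p[0],-p[1],-p[2]]);o=-E[:3,:3].T@E[:3,3]
    return o,d/np.linalg.norm(d)
def onz(n,u,v,z):
    o,d=ray(n,u,v);return o+d*(z-o[2])/d[2]
def proj(n,P):
    c=r.calibration(n);K=np.array(c["K"]);E=np.array(c["extrinsics"])
    q=E[:3,:3]@np.array(P,float)+E[:3,3];q=K@[q[0],-q[1],-q[2]];return q[:2]/q[2]
E
python3 - <<'E'
from h import *
for n in("side","top"):
    im=r.snapshot(n);cv2.imwrite(f"pics/{n}0.png",im);c=r.calibration(n);print({k:np.round(np.array(v),3).tolist() for k,v in c.items()})
s=r.state();print({k:np.round(v,3).tolist() for k,v in s.items()})
E
```

```text
{'K': [[400.275, 0.0, 284.852], [0.0, 400.275, 213.48], [0.0, 0.0, 1.0]], 'extrinsics': [[-0.74, -0.672, -0.021, 0.382], [0.432, -0.499, 0.751, -0.319], [-0.516, 0.547, 0.66, -0.887], [0.0, 0.0, 0.0, 1.0]]}
{'K': [[425.34, 0.0, 276.519], [0.0, 425.34, 208.178], [0.0, 0.0, 1.0]], 'extrinsics': [[-0.006, -1.0, -0.018, 0.008], [0.987, -0.009, 0.162, -0.537], [-0.163, -0.017, 0.987, -1.322], [0.0, 0.0, 0.0, 1.0]]}
{'clock': 0.1, 'joints': [1.362, 0.69, -0.195, 1.566, 0.157, 0.902, -0.215], 'joint_vel': [0.0, -0.002, 0.0, -0.002, -0.001, 0.001, 0.001], 'joint_torque': [-0.005, -54.061, -1.272, -15.899, 0.009, 0.004, 0.0], 'position': [0.15, -0.606, 0.404], 'orientation': [0.993, 0.121, -0.0, -0.001], 'wrist_force': [-1.026, 0.278, 0.147], 'wrist_torque': [-0.011, -0.026, -0.0], 'width': 0.998}
```

View pics/side0.png

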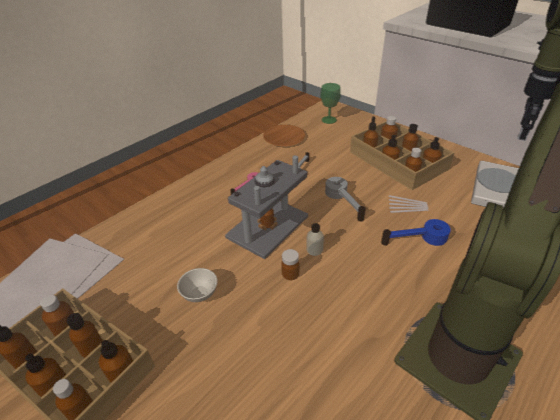

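View pics/top0.png

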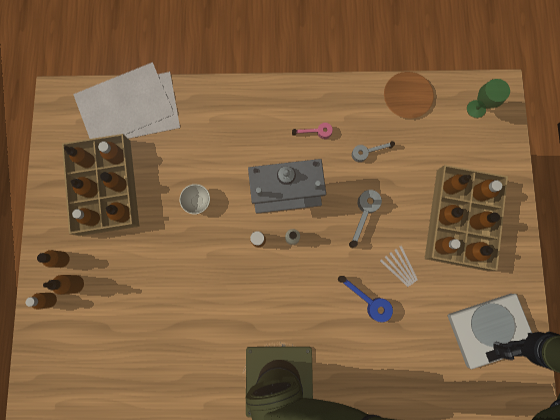

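Candidates in the top view are the pink spanner (325,130), small grey (361,153), large grey (370,201) and blue (380,310). By the description it is the large grey one, with head at (370,201) and knob at (353,244). I'll check it in one close crop.

```bash
python3 - <<'E'
from h import *
im=cv2.imread("pics/top0.png")
cv2.imwrite("pics/crop1.png",cv2.resize(im[130:260,235:405],None,fx=4.6,fy=4.6,interpolation=cv2.INTER_CUBIC))
E
```

```text
(no output)
```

View pics/crop1.png

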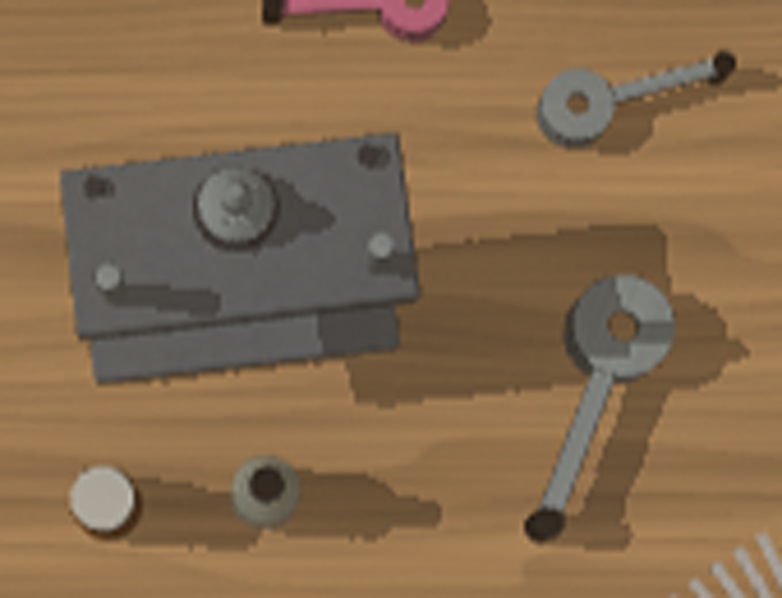

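```bash
python3 - <<'E'
from h import *
f=lambda u,v,z:np.round(onz("top",235+(u+.5)/4.6-.5,130+(v+.5)/4.6-.5,z),4)
h=f(624,325,.040);k=f(546,524,.046);print("head",h,"knob",k,np.linalg.norm((h-k)[:2]),"ang",np.arctan2(*(h-k)[1::-1]))
a=f(108,276,.225);b=f(380,244,.225);t=f(237,192,.222);print("posts",a,b,np.linalg.norm(a-b),"tip",t, f(235,203,.198))
m=(a+b)/2;d=(a-b)[:2]/np.linalg.norm((a-b)[:2]);n=np.array([d[1],-d[0]]) ;print("axis by posts",m[:2]+.0446*n, m[:2]-.0446*n,"yaw",np.arctan2(*n[::-1]))
P=[f(62,172,.172),f(400,134,.172),f(418,298,.172),f(78,336,.172)];print(P)
print("jar",f(103,497,.075),"flask",f(266,483,.095))
E
```

```text
head [ 0.5603 -0.2981  0.04  ] knob [ 0.4212 -0.2379  0.046 ] 0.15156797155072044 ang -0.40844370758623616
posts [0.56   0.0518 0.225 ] [ 0.5782 -0.114   0.225 ] 0.16679592321157014 tip [ 0.6125 -0.0273  0.222 ] [ 0.6116 -0.0261  0.198 ]
axis by posts [ 0.6134337  -0.02623345] [ 0.5247663  -0.03596655] yaw 0.10933306940543609
[array([0.6397, 0.0847, 0.172 ]), array([ 0.6624, -0.1327,  0.172 ]), array([ 0.555 , -0.1416,  0.172 ]), array([0.5325, 0.074 , 0.172 ])]
jar [0.4394 0.0642 0.075 ] flask [ 0.4459 -0.0454  0.095 ]
```

>>> {"api": "carry_out", "payload": {
  "deltas": [
    {"gripper":1,"x":0.5,"y":0.5,"z":0,"wz":-0.03},
    {"gripper":1,"x":1.2,"y":1.1,"z":0,"wz":-0.08},
    {"gripper":1,"x":1.9,"y":1.75,"z":0,"wz":-0.13},
    {"gripper":1,"x":2.6,"y":2.4,"z":0,"wz":-0.18},
    {"gripper":1,"x":3.3,"y":3.05,"z":-0.1,"wz":-0.24},
    {"gripper":1,"x":4.0,"y":3.7,"z":-0.2,"wz":-0.3},
    {"gripper":1,"x":4.7,"y":4.35,"z":-0.4,"wz":-0.35},
    {"gripper":1,"x":5.4,"y":5.0,"z":-0.6,"wz":-0.4},
    {"gripper":1,"x":6.1,"y":5.65,"z":-0.8,"wz":-0.45},
    {"gripper":1,"x":6.8,"y":6.3,"z":-1.0,"wz":-0.5},
    {"gripper":1,"x":7.5,"y":6.9,"z":-1.2,"wz":-0.55},
    {"gripper":1,"x":8.1,"y":7.5,"z":-1.4,"wz":-0.6},
    {"gripper":1,"x":8.6,"y":7.9,"z":-1.6,"wz":-0.63},
    {"gripper":1,"x":9.0,"y":8.27,"z":-1.8,"wz":-0.65},
    {"gripper":1,"x":9.0,"y":8.27,"z":-1.87,"wz":-0.65},
    {"gripper":1,"x":9.0,"y":8.27,"z":-1.87,"wz":-0.65}
  ]
}}

```text
invalid input
```

```bash
cat > st.py <<'E'
from h import *
s=r.state();q=s["orientation"]
print(round(s["clock"],2),"pos",np.round(s["position"],4),"a",round(2*np.arctan2(q[1],q[0]),4),"tilt",np.round(q[2:],3),"F",np.round(s["wrist_force"],2),"M",np.round(s["wrist_torque"],3),"w",round(s["width"],3),"q",np.round(s["joints"],2))
E
python3 st.py; python3 - <<'E'
from h import *
A=r.snapshot("top")[165:285,300:420];B=r.snapshot("side")[150:270,290:410]
cv2.imwrite("pics/c2.png",cv2.resize(np.hstack([A,B]),None,fx=3.3,fy=3.3,interpolation=cv2.INTER_CUBIC))
E
```

```text
0.1 pos [ 0.1502 -0.6064  0.404 ] a 0.2429 tilt [-0.    -0.001] F [-1.03  0.28  0.15] M [-0.011 -0.026 -0.   ] w 0.998 q [ 1.36  0.69 -0.19  1.57  0.16  0.9  -0.22]
```

View pics/c2.png

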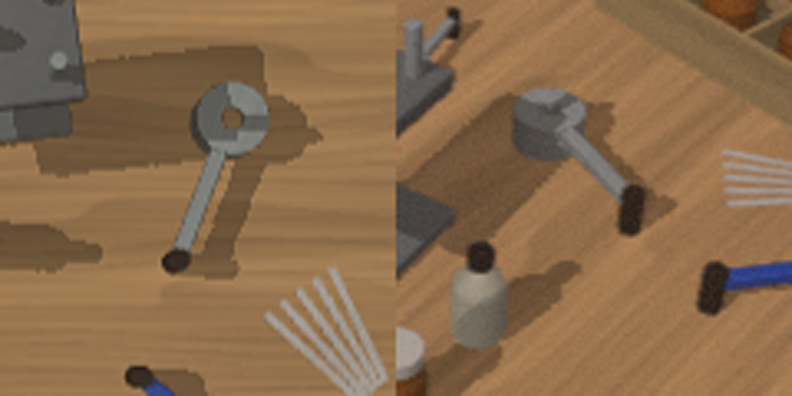

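The crop shows the large grey spanner alone (head at crop (232,118), knob (177,260)). The arm has not moved: the call was refused, probably because every key is required.

>>> {"api": "carry_out", "payload": {
  "deltas": [
    {"gripper":1,"x":0.5,"y":0.5,"z":0,"wx":0,"wy":0,"wz":-0.03},
    {"gripper":1,"x":1.2,"y":1.1,"z":0,"wx":0,"wy":0,"wz":-0.08},
    {"gripper":1,"x":1.9,"y":1.75,"z":0,"wx":0,"wy":0,"wz":-0.13},
    {"gripper":1,"x":2.6,"y":2.4,"z":0,"wx":0,"wy":0,"wz":-0.18},
    {"gripper":1,"x":3.3,"y":3.05,"z":-0.1,"wx":0,"wy":0,"wz":-0.24},
    {"gripper":1,"x":4.0,"y":3.7,"z":-0.2,"wx":0,"wy":0,"wz":-0.3},
    {"gripper":1,"x":4.7,"y":4.35,"z":-0.4,"wx":0,"wy":0,"wz":-0.35},
    {"gripper":1,"x":5.4,"y":5.0,"z":-0.6,"wx":0,"wy":0,"wz":-0.4},
    {"gripper":1,"x":6.1,"y":5.65,"z":-0.8,"wx":0,"wy":0,"wz":-0.45},
    {"gripper":1,"x":6.8,"y":6.3,"z":-1.0,"wx":0,"wy":0,"wz":-0.5},
    {"gripper":1,"x":7.5,"y":6.9,"z":-1.2,"wx":0,"wy":0,"wz":-0.55},
    {"gripper":1,"x":8.1,"y":7.5,"z":-1.4,"wx":0,"wy":0,"wz":-0.6},
    {"gripper":1,"x":8.6,"y":7.9,"z":-1.6,"wx":0,"wy":0,"wz":-0.63},
    {"gripper":1,"x":9.0,"y":8.27,"z":-1.8,"wx":0,"wy":0,"wz":-0.65},
    {"gripper":1,"x":9.0,"y":8.27,"z":-1.87,"wx":0,"wy":0,"wz":-0.65},
    {"gripper":1,"x":9.0,"y":8.27,"z":-1.87,"wx":0,"wy":0,"wz":-0.65}
  ]
}}

```text
clock: 1.53
position: [0.5109, -0.2743, 0.3289]
orientation: [0.98, -0.2, -0.001, -0.0]
wrist_force: [-0.8, -0.4, -0.4]
width: 1.002
```

```bash
python3 st.py; python3 - <<'E'
from h import *
A=r.snapshot("top")[165:285,300:420];B=r.snapshot("side")[150:270,290:410]
cv2.imwrite("pics/c3.png",cv2.resize(np.hstack([A,B]),None,fx=3.3,fy=3.3,interpolation=cv2.INTER_CUBIC))
E
```

```text
1.53 pos [ 0.5109 -0.2743  0.3289] a -0.4034 tilt [-0.001 -0.   ] F [-0.76 -0.43 -0.41] M [-0.034 -0.001  0.009] w 1.002 q [ 0.38  0.73  0.06  1.78 -0.07  0.63 -1.49]
```

View pics/c3.png

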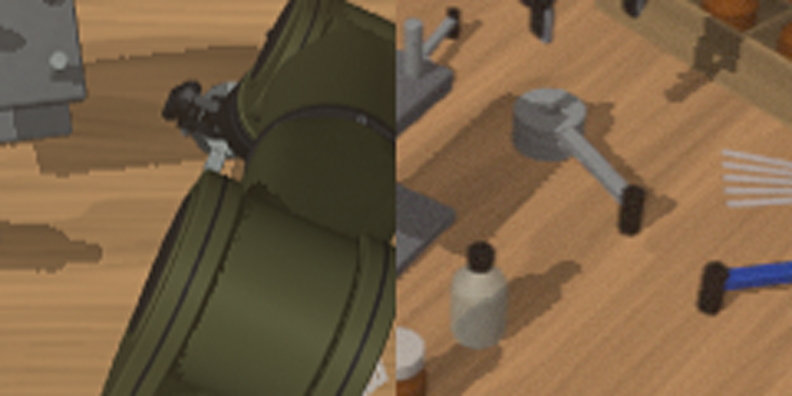

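The gripper stands over the neck, with the fingers at side crop (540,20) and (635,5) and the spanner undisturbed. Next I descend and grip.

>>> {"api": "carry_out", "payload": {
  "deltas": [
    {"gripper":1,"x":0,"y":-0.03,"z":-0.7,"wx":0,"wy":0,"wz":0},
    {"gripper":1,"x":0,"y":-0.03,"z":-1.4,"wx":0,"wy":0,"wz":0},
    {"gripper":1,"x":0,"y":-0.03,"z":-2.1,"wx":0,"wy":0,"wz":0},
    {"gripper":1,"x":0,"y":-0.03,"z":-2.7,"wx":0,"wy":0,"wz":0},
    {"gripper":1,"x":0,"y":-0.03,"z":-3.2,"wx":0,"wy":0,"wz":0},
    {"gripper":1,"x":0,"y":-0.03,"z":-3.52,"wx":0,"wy":0,"wz":0},
    {"gripper":1,"x":0,"y":-0.03,"z":-3.52,"wx":0,"wy":0,"wz":0},
    {"gripper":-1,"x":0,"y":-0.03,"z":-3.52,"wx":0,"wy":0,"wz":0},
    {"gripper":-1,"x":0,"y":-0.03,"z":-3.52,"wx":0,"wy":0,"wz":0},
    {"gripper":-1,"x":0,"y":-0.03,"z":-3.52,"wx":0,"wy":0,"wz":0},
    {"gripper":-1,"x":0,"y":-0.03,"z":-3.52,"wx":0,"wy":0,"wz":0},
    {"gripper":-1,"x":0,"y":-0.03,"z":-3.52,"wx":0,"wy":0,"wz":0},
    {"gripper":-1,"x":0,"y":-0.03,"z":-3.52,"wx":0,"wy":0,"wz":0},
    {"gripper":-1,"x":0,"y":-0.03,"z":-3.52,"wx":0,"wy":0,"wz":0},
    {"gripper":-1,"x":0,"y":-0.03,"z":-3.52,"wx":0,"wy":0,"wz":0},
    {"gripper":-1,"x":0,"y":-0.03,"z":-3.52,"wx":0,"wy":0,"wz":0}
  ]
}}

```text
clock: 2.97
position: [0.5105, -0.2773, 0.19]
orientation: [0.979, -0.202, 0.001, 0.0]
wrist_force: [-1.7, 0.7, 5.7]
width: 0.176
```

```bash
python3 st.py
```

```text
2.97 pos [ 0.5105 -0.2773  0.19  ] a -0.4071 tilt [0.001 0.   ] F [-1.74  0.68  5.72] M [-0.006  0.209  0.049] w 0.176 q [ 0.4   0.95  0.03  1.84 -0.08  0.35 -1.49]
```

>>> {"api": "carry_out", "payload": {
  "deltas": [
    {"gripper":-1,"x":0,"y":0,"z":0.3,"wx":0,"wy":0,"wz":0},
    {"gripper":-1,"x":0,"y":0,"z":0.9,"wx":0,"wy":0,"wz":0},
    {"gripper":-1,"x":0,"y":0,"z":1.6,"wx":0,"wy":0,"wz":0},
    {"gripper":-1,"x":0,"y":0,"z":2.4,"wx":0,"wy":0,"wz":0},
    {"gripper":-1,"x":0,"y":0,"z":3.2,"wx":0,"wy":0,"wz":0},
    {"gripper":-1,"x":0,"y":0,"z":4.0,"wx":0,"wy":0,"wz":0},
    {"gripper":-1,"x":0,"y":0,"z":4.8,"wx":0,"wy":0,"wz":0},
    {"gripper":-1,"x":0.1,"y":0.4,"z":5.5,"wx":0,"wy":0,"wz":0.04},
    {"gripper":-1,"x":0.2,"y":1.0,"z":6.0,"wx":0,"wy":0,"wz":0.09},
    {"gripper":-1,"x":0.3,"y":1.6,"z":6.3,"wx":0,"wy":0,"wz":0.14},
    {"gripper":-1,"x":0.4,"y":2.2,"z":6.4,"wx":0,"wy":0,"wz":0.19},
    {"gripper":-1,"x":0.5,"y":2.8,"z":6.4,"wx":0,"wy":0,"wz":0.24},
    {"gripper":-1,"x":0.6,"y":3.4,"z":6.4,"wx":0,"wy":0,"wz":0.29},
    {"gripper":-1,"x":0.75,"y":4.0,"z":6.4,"wx":0,"wy":0,"wz":0.34},
    {"gripper":-1,"x":0.9,"y":4.6,"z":6.4,"wx":0,"wy":0,"wz":0.39},
    {"gripper":-1,"x":1.0,"y":5.2,"z":6.4,"wx":0,"wy":0,"wz":0.44},
    {"gripper":-1,"x":1.1,"y":5.7,"z":6.4,"wx":0,"wy":0,"wz":0.48},
    {"gripper":-1,"x":1.18,"y":6.05,"z":6.4,"wx":0,"wy":0,"wz":0.515},
    {"gripper":-1,"x":1.2,"y":6.12,"z":6.4,"wx":0,"wy":0,"wz":0.515},
    {"gripper":-1,"x":1.2,"y":6.12,"z":6.4,"wx":0,"wy":0,"wz":0.515}
  ]
}}

```text
clock: 4.63
position: [0.558, -0.0317, 0.445]
orientation: [0.999, 0.054, -0.001, 0.0]
wrist_force: [0.2, -1.0, -4.1]
width: 0.173
```

```bash
python3 st.py; python3 - <<'E'
from h import *
A=r.snapshot("top")[130:260,235:365];B=r.snapshot("side")
cv2.imwrite("pics/t4.png",A);cv2.imwrite("pics/s4.png",B);B=B[100:230,200:330]
cv2.imwrite("pics/c4.png",cv2.resize(np.hstack([A,B]),None,fx=3,fy=3,interpolation=cv2.INTER_CUBIC))
E
```

```text
4.63 pos [ 0.558  -0.0317  0.445 ] a 0.1089 tilt [-0.001  0.   ] F [ 0.19 -1.   -4.07] M [-0.032  0.147  0.02 ] w 0.173 q [ 0.01  0.55 -0.05  1.72  0.04  0.87 -1.52]
```

View pics/c4.png

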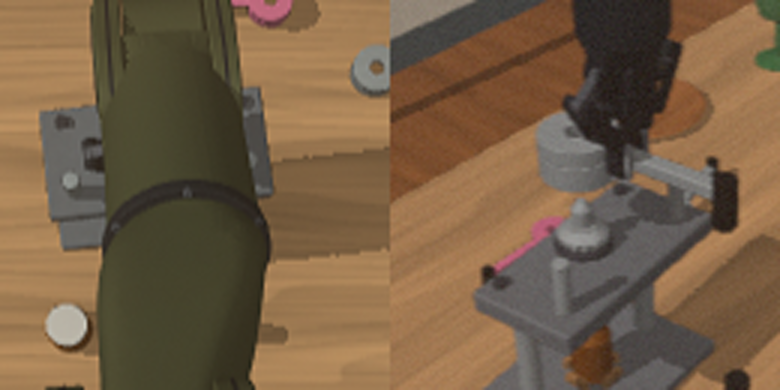

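The spanner is held level above the crown: head at about side crop (576,152), spindle tip at (583,203), knob at (725,200). Now I check lateral alignment numerically.

```bash
python3 - <<'E'
from h import *
c=lambda P:np.round((proj("side",P)-[200,100])*3+[390+1,1],1)
ax=np.array([.613,-.0265]);u=np.array([np.cos(.109),np.sin(.109)])
print("tip",c([*ax,.222]),"boss",c([*ax,.180]))
g=np.array([.558,-.0317]);h=g+.055*u;print("h",h)
v=np.array([-u[1],u[0]])
for z in(.255,.295):
  pts=[c([*(h+.036*(np.cos(t)*u+np.sin(t)*v)),z]) for t in np.linspace(0,6.28,60)];print(z,"cols",min(p[0] for p in pts),max(p[0] for p in pts),"rows",min(p[1] for p in pts),max(p[1] for p in pts))
k=h-.150*u
for z in(.255,.301):print("knob",c([*k,z]))
print("per 10mm x,y",c([*(ax+[.01,0]),.222])-c([*ax,.222]),c([*(ax+[0,.01]),.222])-c([*ax,.222]))
B=cv2.imread("pics/s4.png")[100:230,200:330]
cv2.imwrite("pics/c5.png",cv2.resize(B[30:100,45:125],None,fx=8,fy=8,interpolation=cv2.INTER_CUBIC))
E
```

```text
tip [580.1 200.2] boss [582.7 238.2]
h [ 0.6126736  -0.02571686]
0.255 cols 536.3 618.7 rows 147.2 192.7
0.295 cols 532.5 617.0 rows 107.9 152.5
knob [721.3 226.3]
knob [722.5 178.9]
per 10mm x,y [-8.  -4.2] [-8.   4.9]
```

View pics/c5.png

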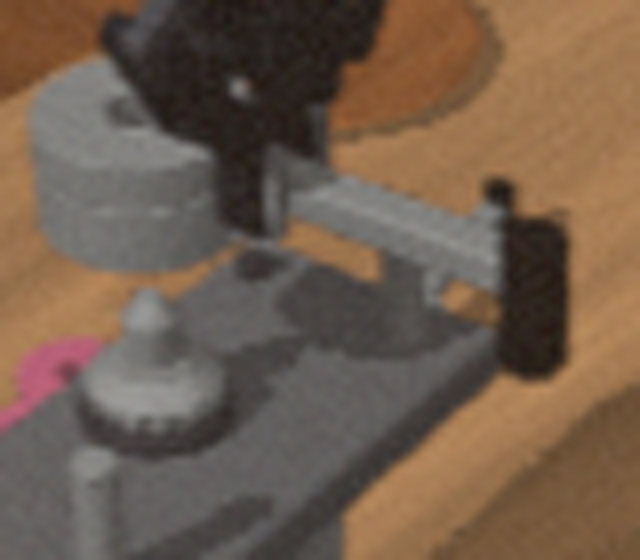

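>>> {"api": "carry_out", "payload": {
  "deltas": [
    {"gripper":-1,"x":0.03,"y":0.01,"z":-0.3,"wx":0,"wy":0,"wz":0},
    {"gripper":-1,"x":0.03,"y":0.01,"z":-0.6,"wx":0,"wy":0,"wz":0},
    {"gripper":-1,"x":0.03,"y":0.01,"z":-0.9,"wx":0,"wy":0,"wz":0},
    {"gripper":-1,"x":0.03,"y":0.01,"z":-1.2,"wx":0,"wy":0,"wz":0},
    {"gripper":-1,"x":0.03,"y":0.01,"z":-1.35,"wx":0,"wy":0,"wz":0},
    {"gripper":-1,"x":0.03,"y":0.01,"z":-1.4,"wx":0,"wy":0,"wz":0},
    {"gripper":-1,"x":0.03,"y":0.01,"z":-1.45,"wx":0,"wy":0,"wz":0},
    {"gripper":-1,"x":0.03,"y":0.01,"z":-1.5,"wx":0,"wy":0,"wz":0},
    {"gripper":-1,"x":0.03,"y":0.01,"z":-1.55,"wx":0,"wy":0,"wz":0},
    {"gripper":-1,"x":0.03,"y":0.01,"z":-1.6,"wx":0,"wy":0,"wz":0},
    {"gripper":-1,"x":0.03,"y":0.01,"z":-1.65,"wx":0,"wy":0,"wz":0}
  ]
}}

```text
clock: 5.65
position: [0.5596, -0.0319, 0.3793]
orientation: [0.999, 0.054, 0.0, 0.0]
wrist_force: [-0.4, -1.1, -3.7]
width: 0.174
```

```bash
python3 st.py
```

```text
5.65 pos [ 0.5596 -0.0319  0.3793] a 0.1077 tilt [0. 0.] F [-0.38 -1.05 -3.67] M [-0.181  0.19  -0.075] w 0.174 q [ 0.01  0.63 -0.05  1.8   0.05  0.71 -1.53]
```

>>> {"api": "carry_out", "payload": {
  "deltas": [
    {"gripper":-1,"x":0,"y":0,"z":-0.05,"wx":0,"wy":0,"wz":0},
    {"gripper":-1,"x":0,"y":0,"z":-0.1,"wx":0,"wy":0,"wz":0},
    {"gripper":-1,"x":0,"y":0,"z":-0.15,"wx":0,"wy":0,"wz":0},
    {"gripper":-1,"x":0,"y":0,"z":-0.2,"wx":0,"wy":0,"wz":0},
    {"gripper":-1,"x":0,"y":0,"z":-0.25,"wx":0,"wy":0,"wz":0},
    {"gripper":-1,"x":0,"y":0,"z":-0.3,"wx":0,"wy":0,"wz":0},
    {"gripper":-1,"x":0,"y":0,"z":-0.33,"wx":0,"wy":0,"wz":0},
    {"gripper":-1,"x":0,"y":0,"z":-0.36,"wx":0,"wy":0,"wz":0}
  ]
}}

```text
clock: 6.32
position: [0.5593, -0.032, 0.3645]
orientation: [0.999, 0.054, -0.0, 0.0]
wrist_force: [-2.3, -1.6, -2.3]
width: 0.172
```

```bash
python3 st.py
```

```text
6.32 pos [ 0.5593 -0.032   0.3645] a 0.1075 tilt [-0.  0.] F [-2.31 -1.62 -2.35] M [-0.248  0.525 -0.018] w 0.172 q [ 0.    0.65 -0.05  1.81  0.05  0.68 -1.54]
```

>>> {"api": "carry_out", "payload": {
  "deltas": [
    {"gripper":-1,"x":0,"y":0,"z":-0.03,"wx":0,"wy":0,"wz":0},
    {"gripper":-1,"x":0,"y":0,"z":-0.05,"wx":0,"wy":0,"wz":0},
    {"gripper":-0.3,"x":0,"y":0,"z":-0.05,"wx":0,"wy":0,"wz":0},
    {"gripper":0,"x":0,"y":0,"z":-0.05,"wx":0,"wy":0,"wz":0},
    {"gripper":0,"x":0,"y":0,"z":-0.05,"wx":0,"wy":0,"wz":0},
    {"gripper":0,"x":0,"y":0,"z":-0.05,"wx":0,"wy":0,"wz":0},
    {"gripper":0,"x":0,"y":0,"z":-0.05,"wx":0,"wy":0,"wz":0},
    {"gripper":0,"x":0,"y":0,"z":-0.05,"wx":0,"wy":0,"wz":0},
    {"gripper":0,"x":0,"y":0,"z":-0.05,"wx":0,"wy":0,"wz":0},
    {"gripper":0,"x":0,"y":0,"z":0.5,"wx":0,"wy":0,"wz":0},
    {"gripper":0,"x":0,"y":0,"z":1.2,"wx":0,"wy":0,"wz":0},
    {"gripper":0,"x":0,"y":0,"z":1.6,"wx":0,"wy":0,"wz":0},
    {"gripper":0,"x":0,"y":0,"z":1.6,"wx":0,"wy":0,"wz":0}
  ]
}}

```text
clock: 7.4
position: [0.5607, -0.032, 0.4323]
orientation: [0.999, 0.054, 0.004, 0.0]
wrist_force: [1.2, 0.5, 0.8]
width: 0.499
```

```bash
python3 st.py; python3 - <<'E'
from h import *
B=r.snapshot("side");cv2.imwrite("pics/s5.png",B)
cv2.imwrite("pics/c6.png",cv2.resize(B[130:230,225:325],None,fx=6,fy=6,interpolation=cv2.INTER_CUBIC))
c=lambda P:np.round((proj("side",P)-[225,130])*6,0)
ax=np.array([.613,-.0265]);u=np.array([np.cos(.109),np.sin(.109)])
print("head top",c([*ax,.214]),"post tip",c([*ax,.222]),"knob top",c([*(ax-.15*u),.22]),"knob bot",c([*(ax-.15*u),.174]))
E
```

```text
7.4 pos [ 0.5607 -0.032   0.4323] a 0.1075 tilt [0.004 0.   ] F [1.2  0.49 0.81] M [-0.026 -0.035  0.025] w 0.499 q [ 0.01  0.57 -0.05  1.73  0.04  0.83 -1.53]
head top [229. 233.] post tip [228. 218.] knob top [510. 338.] knob bot [507. 423.]
```

View pics/c6.png

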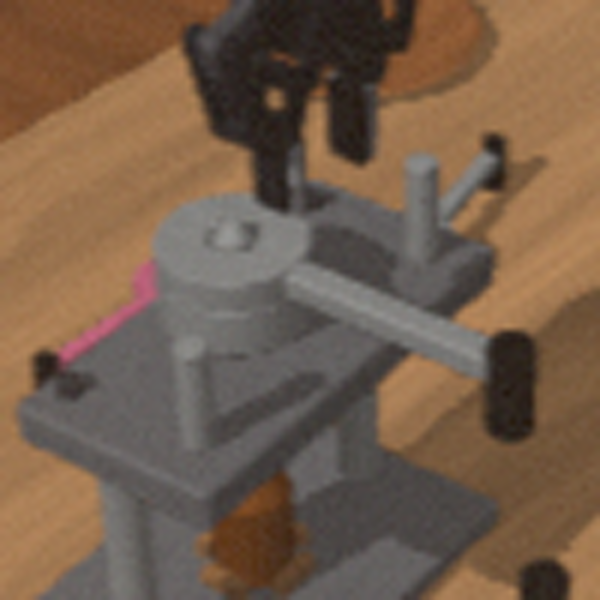

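The spanner is seated level: head centre (232,235), post tip showing through its bore, knob at (511,385), all within about 1 mm of the prediction. Next, the knob.

>>> {"api": "carry_out", "payload": {
  "deltas": [
    {"gripper":0.3,"x":-0.6,"y":-0.07,"z":0,"wx":0,"wy":0,"wz":0},
    {"gripper":0.3,"x":-1.3,"y":-0.15,"z":0,"wx":0,"wy":0,"wz":0},
    {"gripper":0.3,"x":-2.0,"y":-0.22,"z":0,"wx":0,"wy":0,"wz":0},
    {"gripper":0.3,"x":-2.39,"y":-0.27,"z":0,"wx":0,"wy":0,"wz":0},
    {"gripper":0.3,"x":-2.39,"y":-0.27,"z":-0.1,"wx":0,"wy":0,"wz":0},
    {"gripper":0.3,"x":-2.39,"y":-0.27,"z":-0.6,"wx":0,"wy":0,"wz":0},
    {"gripper":0.3,"x":-2.39,"y":-0.27,"z":-1.1,"wx":0,"wy":0,"wz":0},
    {"gripper":0.3,"x":-2.39,"y":-0.27,"z":-1.5,"wx":0,"wy":0,"wz":0},
    {"gripper":0.3,"x":-2.39,"y":-0.27,"z":-1.65,"wx":0,"wy":0,"wz":0},
    {"gripper":0.3,"x":-2.39,"y":-0.27,"z":-1.65,"wx":0,"wy":0,"wz":0}
  ]
}}

```text
clock: 8.28
position: [0.4639, -0.0425, 0.3609]
orientation: [0.999, 0.054, -0.002, -0.0]
wrist_force: [-0.4, -0.5, 0.5]
width: 0.649
```

```bash
python3 st.py
```

```text
8.28 pos [ 0.4639 -0.0425  0.3609] a 0.1082 tilt [-0.002 -0.   ] F [-0.4  -0.49  0.5 ] M [-0.051 -0.015 -0.006] w 0.649 q [ 0.03  0.56 -0.05  2.08  0.06  0.5  -1.53]
```

>>> {"api": "carry_out", "payload": {
  "deltas": [
    {"gripper":-0.2,"x":0,"y":0,"z":0,"wx":0,"wy":0,"wz":0},
    {"gripper":-1,"x":0,"y":0,"z":0,"wx":0,"wy":0,"wz":0},
    {"gripper":-1,"x":0,"y":0,"z":0,"wx":0,"wy":0,"wz":0},
    {"gripper":-1,"x":0,"y":0,"z":0,"wx":0,"wy":0,"wz":0},
    {"gripper":-1,"x":0,"y":0,"z":0,"wx":0,"wy":0,"wz":0},
    {"gripper":-1,"x":0,"y":0,"z":0,"wx":0,"wy":0,"wz":0},
    {"gripper":-1,"x":0,"y":0,"z":0,"wx":0,"wy":0,"wz":0}
  ]
}}

```text
clock: 8.87
position: [0.4643, -0.0426, 0.3631]
orientation: [0.999, 0.054, 0.001, 0.0]
wrist_force: [0.5, 0.4, -0.1]
width: 0.235
```

```bash
python3 st.py; cat > arc.py <<'E'
import sys
from h import *
# arc.py yaw0 yaw1 n : rows from yaw0 to yaw1 about the axis
a0,a1,n=float(sys.argv[1]),float(sys.argv[2]),int(sys.argv[3]);R=.150
p=lambda a:-R*np.array([np.cos(a),np.sin(a)])
for a in np.linspace(a0,a1,n+1)[1:]:
    d=(p(a)-p(a0))/.04;print("x %.2f y %.2f wz %.2f"%(*d,a-a0))
E
python3 arc.py .108 -.70 12
```

```text
8.87 pos [ 0.4643 -0.0426  0.3631] a 0.1077 tilt [0.001 0.   ] F [ 0.52  0.45 -0.08] M [ 0.023 -0.237 -0.01 ] w 0.235 q [ 0.03  0.56 -0.05  2.08  0.06  0.5  -1.53]
x -0.02 y 0.25 wz -0.07
x -0.02 y 0.50 wz -0.13
x -0.01 y 0.76 wz -0.20
x 0.03 y 1.01 wz -0.27
x 0.08 y 1.25 wz -0.34
x 0.14 y 1.50 wz -0.40
x 0.22 y 1.74 wz -0.47
x 0.32 y 1.97 wz -0.54
x 0.43 y 2.20 wz -0.61
x 0.56 y 2.41 wz -0.67
x 0.70 y 2.62 wz -0.74
x 0.86 y 2.82 wz -0.81
```

>>> {"api": "carry_out", "payload": {
  "deltas": [
    {"gripper":-1,"x":-0.02,"y":0.25,"z":0,"wx":0,"wy":0,"wz":-0.07},
    {"gripper":-1,"x":-0.02,"y":0.5,"z":0,"wx":0,"wy":0,"wz":-0.13},
    {"gripper":-1,"x":-0.01,"y":0.76,"z":0,"wx":0,"wy":0,"wz":-0.2},
    {"gripper":-1,"x":0.03,"y":1.01,"z":0,"wx":0,"wy":0,"wz":-0.27},
    {"gripper":-1,"x":0.08,"y":1.25,"z":0,"wx":0,"wy":0,"wz":-0.34},
    {"gripper":-1,"x":0.14,"y":1.5,"z":0,"wx":0,"wy":0,"wz":-0.4}
  ]
}}

```text
clock: 9.37
position: [0.4696, 0.0168, 0.3629]
orientation: [0.989, -0.148, 0.0, 0.001]
wrist_force: [0.8, -4.0, 0.9]
width: 0.238
```

```bash
cat >> st.py <<'E'
a=2*np.arctan2(q[1],q[0]);F=np.array(s["wrist_force"]);M=np.array(s["wrist_torque"]);p=np.array(s["position"])
t=np.array([np.sin(a),-np.cos(a)]);u=np.array([np.cos(a),np.sin(a)])  # t: push-back direction for clockwise swing
rr=np.hypot(*(p[:2]-[.6135,-.0265]));print("pushback",round(F[:2]@t,2),"radial",round(F[:2]@u,2),"Fz",round(F[2],2),"M_rad",round(M[:2]@u,3),"R",round(rr,4))
E
python3 st.py; python3 arc.py -.29 -.69 6
```

```text
9.37 pos [0.4696 0.0168 0.3629] a -0.2974 tilt [0.    0.001] F [ 0.76 -4.04  0.95] M [-0.951 -0.381 -0.243] w 0.238 q [-0.19  0.56  0.08  2.07 -0.09  0.51 -1.91]
pushback 3.64 radial 1.91 Fz 0.95 M_rad -0.797 R 0.1502
x 0.08 y 0.24 wz -0.07
x 0.17 y 0.47 wz -0.13
x 0.28 y 0.69 wz -0.20
x 0.41 y 0.91 wz -0.27
x 0.55 y 1.12 wz -0.33
x 0.70 y 1.31 wz -0.40
```

>>> {"api": "carry_out", "payload": {
  "deltas": [
    {"gripper":-1,"x":0.08,"y":0.24,"z":0,"wx":0,"wy":0,"wz":-0.07},
    {"gripper":-1,"x":0.17,"y":0.47,"z":0,"wx":0,"wy":0,"wz":-0.13},
    {"gripper":-1,"x":0.28,"y":0.69,"z":0,"wx":0,"wy":0,"wz":-0.2},
    {"gripper":-1,"x":0.41,"y":0.91,"z":0,"wx":0,"wy":0,"wz":-0.27},
    {"gripper":-1,"x":0.55,"y":1.12,"z":0,"wx":0,"wy":0,"wz":-0.33},
    {"gripper":-1,"x":0.7,"y":1.31,"z":0,"wx":0,"wy":0,"wz":-0.4}
  ]
}}

```text
clock: 9.87
position: [0.4978, 0.0686, 0.3629]
orientation: [0.94, -0.342, 0.001, 0.001]
wrist_force: [1.9, -3.6, 0.3]
width: 0.235
```

```bash
python3 st.py; cat > avg.py <<'E'
from h import *
A=[]
for i in range(6):
    r.snapshot("side");s=r.state();q=s["orientation"];a=2*np.arctan2(q[1],q[0]);t=np.array([np.sin(a),-np.cos(a)]);u=np.array([np.cos(a),np.sin(a)])
    F=np.array(s["wrist_force"]);M=np.array(s["wrist_torque"]);A.append([F[:2]@t,F[:2]@u,F[2],M[:2]@u,M[:2]@t,M[2]])
A=np.array(A);print("hold: t,u,z,Mu,Mt,Mz",A.mean(0).round(2),"sd",A.std(0).round(2),"a",round(a,4))
E
python3 avg.py;python3 arc.py -.695 .905 20
```

```text
9.87 pos [0.4978 0.0686 0.3629] a -0.6975 tilt [0.001 0.001] F [ 1.9  -3.61  0.27] M [-0.945 -0.294 -0.144] w 0.235 q [-0.37  0.61  0.22  1.99 -0.23  0.57 -2.26]
pushback 1.55 radial 3.78 Fz 0.27 M_rad -0.535 R 0.1498
hold: t,u,z,Mu,Mt,Mz [ 2.39  4.    0.77 -0.49  0.96 -0.3 ] sd [0.81 0.76 0.58 0.17 0.13 0.15] a -0.6924
x -0.18 y -0.24 wz 0.08
x -0.35 y -0.49 wz 0.16
x -0.49 y -0.75 wz 0.24
x -0.61 y -1.03 wz 0.32
x -0.71 y -1.31 wz 0.40
x -0.78 y -1.60 wz 0.48
x -0.84 y -1.90 wz 0.56
x -0.86 y -2.20 wz 0.64
x -0.87 y -2.50 wz 0.72
x -0.85 y -2.79 wz 0.80
x -0.81 y -3.09 wz 0.88
x -0.74 y -3.38 wz 0.96
x -0.65 y -3.67 wz 1.04
x -0.54 y -3.95 wz 1.12
x -0.40 y -4.22 wz 1.20
x -0.25 y -4.47 wz 1.28
x -0.07 y -4.72 wz 1.36
x 0.12 y -4.94 wz 1.44
x 0.34 y -5.16 wz 1.52
x 0.56 y -5.35 wz 1.60
```

>>> {"api": "carry_out", "payload": {
  "deltas": [
    {"gripper":-1,"x":-0.18,"y":-0.26,"z":0,"wx":0,"wy":0,"wz":0.08},
    {"gripper":-1,"x":-0.35,"y":-0.51,"z":0,"wx":0,"wy":0,"wz":0.16},
    {"gripper":-1,"x":-0.49,"y":-0.77,"z":0,"wx":0,"wy":0,"wz":0.24},
    {"gripper":-1,"x":-0.61,"y":-1.05,"z":0,"wx":0,"wy":0,"wz":0.32},
    {"gripper":-1,"x":-0.71,"y":-1.33,"z":0,"wx":0,"wy":0,"wz":0.4},
    {"gripper":-1,"x":-0.78,"y":-1.62,"z":0,"wx":0,"wy":0,"wz":0.48},
    {"gripper":-1,"x":-0.84,"y":-1.92,"z":0,"wx":0,"wy":0,"wz":0.56},
    {"gripper":-1,"x":-0.86,"y":-2.22,"z":0,"wx":0,"wy":0,"wz":0.64},
    {"gripper":-1,"x":-0.87,"y":-2.52,"z":0,"wx":0,"wy":0,"wz":0.72},
    {"gripper":-1,"x":-0.85,"y":-2.81,"z":0,"wx":0,"wy":0,"wz":0.8},
    {"gripper":-1,"x":-0.81,"y":-3.11,"z":0,"wx":0,"wy":0,"wz":0.88},
    {"gripper":-1,"x":-0.74,"y":-3.4,"z":0,"wx":0,"wy":0,"wz":0.96},
    {"gripper":-1,"x":-0.65,"y":-3.69,"z":0,"wx":0,"wy":0,"wz":1.04},
    {"gripper":-1,"x":-0.54,"y":-3.97,"z":0,"wx":0,"wy":0,"wz":1.12},
    {"gripper":-1,"x":-0.4,"y":-4.24,"z":0,"wx":0,"wy":0,"wz":1.2},
    {"gripper":-1,"x":-0.25,"y":-4.49,"z":0,"wx":0,"wy":0,"wz":1.28},
    {"gripper":-1,"x":-0.07,"y":-4.74,"z":0,"wx":0,"wy":0,"wz":1.36},
    {"gripper":-1,"x":0.12,"y":-4.96,"z":0,"wx":0,"wy":0,"wz":1.44},
    {"gripper":-1,"x":0.34,"y":-5.18,"z":0,"wx":0,"wy":0,"wz":1.52},
    {"gripper":-1,"x":0.56,"y":-5.37,"z":0,"wx":0,"wy":0,"wz":1.6}
  ]
}}

```text
clock: 11.83
position: [0.5199, -0.1451, 0.3631]
orientation: [0.898, 0.441, 0.0, -0.001]
wrist_force: [1.2, 0.8, 0.3]
width: 0.238
```

```bash
python3 st.py; python3 avg.py;python3 arc.py .905 -.695 20
```

```text
11.83 pos [ 0.5199 -0.1451  0.3631] a 0.9131 tilt [ 0.    -0.001] F [1.18 0.81 0.28] M [ 0.033 -0.343 -0.192] w 0.238 q [ 0.38  0.65 -0.32  1.86  0.31  0.68 -0.77]
pushback 0.44 radial 1.36 Fz 0.28 M_rad -0.251 R 0.1511
hold: t,u,z,Mu,Mt,Mz [ 1.28 -0.02  1.24 -0.25  0.11 -0.12] sd [0.85 0.39 0.26 0.18 0.04 0.17] a 0.9069
x -0.23 y 0.19 wz -0.08
x -0.44 y 0.41 wz -0.16
x -0.63 y 0.64 wz -0.24
x -0.81 y 0.88 wz -0.32
x -0.97 y 1.13 wz -0.40
x -1.10 y 1.40 wz -0.48
x -1.21 y 1.68 wz -0.56
x -1.30 y 1.97 wz -0.64
x -1.37 y 2.26 wz -0.72
x -1.41 y 2.56 wz -0.80
x -1.43 y 2.86 wz -0.88
x -1.43 y 3.16 wz -0.96
x -1.40 y 3.45 wz -1.04
x -1.35 y 3.75 wz -1.12
x -1.27 y 4.04 wz -1.20
x -1.17 y 4.32 wz -1.28
x -1.05 y 4.60 wz -1.36
x -0.91 y 4.86 wz -1.44
x -0.75 y 5.11 wz -1.52
x -0.56 y 5.35 wz -1.60
```

>>> {"api": "carry_out", "payload": {
  "deltas": [
    {"gripper":-1,"x":-0.23,"y":0.19,"z":0,"wx":0,"wy":0,"wz":-0.08},
    {"gripper":-1,"x":-0.44,"y":0.41,"z":0,"wx":0,"wy":0,"wz":-0.16},
    {"gripper":-1,"x":-0.63,"y":0.64,"z":0,"wx":0,"wy":0,"wz":-0.24},
    {"gripper":-1,"x":-0.81,"y":0.88,"z":0,"wx":0,"wy":0,"wz":-0.32},
    {"gripper":-1,"x":-0.97,"y":1.13,"z":0,"wx":0,"wy":0,"wz":-0.4},
    {"gripper":-1,"x":-1.1,"y":1.4,"z":0,"wx":0,"wy":0,"wz":-0.48},
    {"gripper":-1,"x":-1.21,"y":1.68,"z":0,"wx":0,"wy":0,"wz":-0.56},
    {"gripper":-1,"x":-1.3,"y":1.97,"z":0,"wx":0,"wy":0,"wz":-0.64},
    {"gripper":-1,"x":-1.37,"y":2.26,"z":0,"wx":0,"wy":0,"wz":-0.72},
    {"gripper":-1,"x":-1.41,"y":2.56,"z":0,"wx":0,"wy":0,"wz":-0.8}
  ]
}}

```text
clock: 12.97
position: [0.4635, -0.0424, 0.3633]
orientation: [0.999, 0.051, 0.001, 0.001]
wrist_force: [3.7, -2.6, 0.3]
width: 0.235
```

```bash
python3 st.py; python3 avg.py;python3 arc.py .105 -.695 10
```

```text
12.97 pos [ 0.4635 -0.0424  0.3633] a 0.1023 tilt [0.001 0.001] F [ 3.69 -2.59  0.28] M [-0.794 -0.819 -0.168] w 0.235 q [ 0.03  0.55 -0.05  2.08  0.06  0.5  -1.54]
pushback 2.96 radial 3.41 Fz 0.28 M_rad -0.874 R 0.1508
hold: t,u,z,Mu,Mt,Mz [ 2.59  2.5   0.81 -0.61  0.63 -0.36] sd [0.85 0.23 0.27 0.26 0.04 0.18] a 0.1089
x -0.02 y 0.30 wz -0.08
x -0.01 y 0.60 wz -0.16
x 0.01 y 0.90 wz -0.24
x 0.07 y 1.19 wz -0.32
x 0.14 y 1.48 wz -0.40
x 0.24 y 1.77 wz -0.48
x 0.36 y 2.04 wz -0.56
x 0.50 y 2.30 wz -0.64
x 0.67 y 2.56 wz -0.72
x 0.85 y 2.79 wz -0.80
```

>>> {"api": "carry_out", "payload": {
  "deltas": [
    {"gripper":-1,"x":0.0,"y":0.3,"z":0,"wx":0,"wy":0,"wz":-0.08},
    {"gripper":-1,"x":0.01,"y":0.6,"z":0,"wx":0,"wy":0,"wz":-0.16},
    {"gripper":-1,"x":0.03,"y":0.9,"z":0,"wx":0,"wy":0,"wz":-0.24},
    {"gripper":-1,"x":0.09,"y":1.19,"z":0,"wx":0,"wy":0,"wz":-0.32}
  ]
}}

```text
clock: 13.6
position: [0.4668, 0.0042, 0.3627]
orientation: [0.994, -0.108, -0.0, 0.0]
wrist_force: [2.1, -2.0, 1.8]
width: 0.238
```

```bash
sed -i 's/range(6)/range(8)/; s/,"a",round(a,4))/,"a",round(a,4),"T",round(A[:,0].mean()*.15-A[:,5].mean(),3),"T2",round(-A[:,3].mean()\/.155,2),round(s["clock"],2))/' avg.py; python3 st.py; python3 avg.py;python3 arc.py -.215 -.695 6
```

```text
13.6 pos [0.4668 0.0042 0.3627] a -0.2163 tilt [-0.  0.] F [ 2.12 -1.96  1.85] M [-0.861 -0.523 -0.142] w 0.238 q [-0.14  0.56  0.05  2.08 -0.06  0.5  -1.84]
pushback 1.46 radial 2.5 Fz 1.85 M_rad -0.728 R 0.1499
hold: t,u,z,Mu,Mt,Mz [ 1.84  1.39  1.43 -0.48  0.53 -0.28] sd [0.55 0.51 0.31 0.22 0.06 0.15] a -0.212 T 0.553 T2 3.07 14.0
x 0.08 y 0.29 wz -0.08
x 0.17 y 0.57 wz -0.16
x 0.30 y 0.85 wz -0.24
x 0.44 y 1.11 wz -0.32
x 0.60 y 1.36 wz -0.40
x 0.78 y 1.60 wz -0.48
```

>>> {"api": "carry_out", "payload": {
  "deltas": [
    {"gripper":-1,"x":0.09,"y":0.29,"z":0,"wx":0,"wy":0,"wz":-0.08},
    {"gripper":-1,"x":0.19,"y":0.57,"z":0,"wx":0,"wy":0,"wz":-0.16},
    {"gripper":-1,"x":0.32,"y":0.84,"z":0,"wx":0,"wy":0,"wz":-0.24},
    {"gripper":-1,"x":0.46,"y":1.1,"z":0,"wx":0,"wy":0,"wz":-0.32},
    {"gripper":-1,"x":0.62,"y":1.35,"z":0,"wx":0,"wy":0,"wz":-0.4},
    {"gripper":-1,"x":0.8,"y":1.59,"z":0,"wx":0,"wy":0,"wz":-0.48}
  ]
}}

```text
clock: 14.5
position: [0.4982, 0.0679, 0.3624]
orientation: [0.94, -0.341, -0.001, 0.001]
wrist_force: [-0.1, -3.6, 2.4]
width: 0.239
```

```bash
python3 st.py; python3 avg.py
```

```text
14.5 pos [0.4982 0.0679 0.3624] a -0.6958 tilt [-0.001  0.001] F [-0.08 -3.64  2.35] M [-1.126 -0.072 -0.158] w 0.239 q [-0.36  0.61  0.21  1.99 -0.22  0.57 -2.26]
pushback 2.85 radial 2.27 Fz 2.35 M_rad -0.818 R 0.149
hold: t,u,z,Mu,Mt,Mz [ 2.62  0.66  2.22 -0.6   0.34 -0.35] sd [0.91 0.72 0.43 0.19 0.1  0.14] a -0.692 T 0.744 T2 3.88 14.9
```

>>> {"api": "carry_out", "payload": {
  "deltas": [
    {"gripper":-1,"x":-0.18,"y":-0.24,"z":0,"wx":0,"wy":0,"wz":0.08},
    {"gripper":-1,"x":-0.35,"y":-0.49,"z":0,"wx":0,"wy":0,"wz":0.16},
    {"gripper":-1,"x":-0.49,"y":-0.75,"z":0,"wx":0,"wy":0,"wz":0.24},
    {"gripper":-1,"x":-0.61,"y":-1.03,"z":0,"wx":0,"wy":0,"wz":0.32},
    {"gripper":-1,"x":-0.71,"y":-1.31,"z":0,"wx":0,"wy":0,"wz":0.4},
    {"gripper":-1,"x":-0.78,"y":-1.6,"z":0,"wx":0,"wy":0,"wz":0.48},
    {"gripper":-1,"x":-0.84,"y":-1.9,"z":0,"wx":0,"wy":0,"wz":0.56},
    {"gripper":-1,"x":-0.86,"y":-2.2,"z":0,"wx":0,"wy":0,"wz":0.64},
    {"gripper":-1,"x":-0.87,"y":-2.5,"z":0,"wx":0,"wy":0,"wz":0.72},
    {"gripper":-1,"x":-0.85,"y":-2.79,"z":0,"wx":0,"wy":0,"wz":0.8},
    {"gripper":-1,"x":-0.81,"y":-3.09,"z":0,"wx":0,"wy":0,"wz":0.88},
    {"gripper":-1,"x":-0.74,"y":-3.38,"z":0,"wx":0,"wy":0,"wz":0.96},
    {"gripper":-1,"x":-0.65,"y":-3.67,"z":0,"wx":0,"wy":0,"wz":1.04},
    {"gripper":-1,"x":-0.54,"y":-3.95,"z":0,"wx":0,"wy":0,"wz":1.12},
    {"gripper":-1,"x":-0.4,"y":-4.22,"z":0,"wx":0,"wy":0,"wz":1.2},
    {"gripper":-1,"x":-0.25,"y":-4.47,"z":0,"wx":0,"wy":0,"wz":1.28},
    {"gripper":-1,"x":-0.07,"y":-4.72,"z":0,"wx":0,"wy":0,"wz":1.36},
    {"gripper":-1,"x":0.12,"y":-4.94,"z":0,"wx":0,"wy":0,"wz":1.44},
    {"gripper":-1,"x":0.34,"y":-5.16,"z":0,"wx":0,"wy":0,"wz":1.52},
    {"gripper":-1,"x":0.56,"y":-5.35,"z":0,"wx":0,"wy":0,"wz":1.6}
  ]
}}

```text
clock: 16.57
position: [0.5213, -0.1456, 0.3628]
orientation: [0.897, 0.441, -0.0, -0.001]
wrist_force: [-0.7, 0.8, 1.0]
width: 0.24
```

```bash
cat > avg.py <<'E'
from h import *
A=[]
for i in range(9):
    if i:r.snapshot("side")
    s=r.state();q=s["orientation"];a=2*np.arctan2(q[1],q[0]);t=np.array([np.sin(a),-np.cos(a)]);u=np.array([np.cos(a),np.sin(a)])
    F=np.array(s["wrist_force"]);M=np.array(s["wrist_torque"]);A.append([F[:2]@t,F[:2]@u,F[2],M[2],.15*F[:2]@t+M[2]])
A=np.array(A);print("end",A[0].round(2),"hold t,u,z,Mz,T",A[1:].mean(0).round(3),"sd",A[1:].std(0).round(3),"pos",np.round(s["position"],4),"a",round(a,4),"w",round(s["width"],3),"t",round(s["clock"],2))
E
python3 avg.py
```

```text
end [-1.1   0.2   0.99  0.06 -0.11] hold t,u,z,Mz,T [-0.614 -2.059  1.239  0.142  0.05 ] sd [0.718 0.64  0.513 0.164 0.175] pos [ 0.521  -0.1452  0.3628] a 0.9075 w 0.238 t 16.97
```

>>> {"api": "carry_out", "payload": {
  "deltas": [
    {"gripper":-1,"x":-0.24,"y":0.18,"z":0,"wx":0,"wy":0,"wz":-0.08},
    {"gripper":-1,"x":-0.45,"y":0.4,"z":0,"wx":0,"wy":0,"wz":-0.16},
    {"gripper":-1,"x":-0.64,"y":0.63,"z":0,"wx":0,"wy":0,"wz":-0.24},
    {"gripper":-1,"x":-0.82,"y":0.87,"z":0,"wx":0,"wy":0,"wz":-0.32}
  ]
}}

```text
clock: 17.3
position: [0.4884, -0.1103, 0.363]
orientation: [0.958, 0.287, 0.001, 0.0]
wrist_force: [0.3, -2.3, 0.9]
width: 0.237
```

```bash
python3 avg.py; python3 arc.py .585 .265 4
```

```text
end [ 2.07 -0.99  0.85  0.04  0.36] hold t,u,z,Mz,T [ 0.641 -0.965  0.689 -0.121 -0.025] sd [0.872 0.816 0.608 0.151 0.149] pos [ 0.489  -0.1108  0.3627] a 0.5886 w 0.234 t 17.7
x -0.16 y 0.26 wz -0.08
x -0.29 y 0.52 wz -0.16
x -0.40 y 0.80 wz -0.24
x -0.49 y 1.09 wz -0.32
```

>>> {"api": "carry_out", "payload": {
  "deltas": [
    {"gripper":-1,"x":-0.16,"y":0.26,"z":0,"wx":0,"wy":0,"wz":-0.08},
    {"gripper":-1,"x":-0.29,"y":0.52,"z":0,"wx":0,"wy":0,"wz":-0.16},
    {"gripper":-1,"x":-0.4,"y":0.8,"z":0,"wx":0,"wy":0,"wz":-0.24},
    {"gripper":-1,"x":-0.49,"y":1.09,"z":0,"wx":0,"wy":0,"wz":-0.32}
  ]
}}

```text
clock: 18.03
position: [0.469, -0.0677, 0.3627]
orientation: [0.991, 0.131, 0.0, 0.001]
wrist_force: [-0.6, -2.8, 1.6]
width: 0.237
```

```bash
python3 avg.py; python3 arc.py .265 -.055 4
```

```text
end [ 2.53 -1.31  1.64  0.01  0.39] hold t,u,z,Mz,T [ 1.336 -1.665  1.628 -0.157  0.044] sd [0.55  0.679 0.407 0.141 0.088] pos [ 0.4692 -0.0676  0.3626] a 0.2681 w 0.235 t 18.43
x -0.07 y 0.29 wz -0.08
x -0.11 y 0.59 wz -0.16
x -0.13 y 0.89 wz -0.24
x -0.13 y 1.19 wz -0.32
```

>>> {"api": "carry_out", "payload": {
  "deltas": [
    {"gripper":-1,"x":-0.08,"y":0.29,"z":0,"wx":0,"wy":0,"wz":-0.08},
    {"gripper":-1,"x":-0.13,"y":0.59,"z":0,"wx":0,"wy":0,"wz":-0.16},
    {"gripper":-1,"x":-0.15,"y":0.89,"z":0,"wx":0,"wy":0,"wz":-0.24},
    {"gripper":-1,"x":-0.15,"y":1.19,"z":0,"wx":0,"wy":0,"wz":-0.32}
  ]
}}

```text
clock: 18.77
position: [0.4634, -0.0203, 0.3628]
orientation: [1.0, -0.028, 0.001, 0.001]
wrist_force: [0.4, -4.6, 1.4]
width: 0.237
```

```bash
python3 avg.py; python3 arc.py -.055 -.375 4
```

```text
end [ 4.6   0.67  1.41 -0.03  0.66] hold t,u,z,Mz,T [ 2.793  0.847  0.758 -0.234  0.185] sd [0.741 0.793 0.348 0.119 0.088] pos [ 0.4636 -0.0202  0.3628] a -0.052 w 0.239 t 19.17
x 0.03 y 0.30 wz -0.08
x 0.08 y 0.59 wz -0.16
x 0.16 y 0.88 wz -0.24
x 0.25 y 1.17 wz -0.32
```

T has jumped from 0.04 to 0.185 N m, so the squeeze has begun. From here I take small steps.

>>> {"api": "carry_out", "payload": {
  "deltas": [
    {"gripper":-1,"x":0.01,"y":0.15,"z":0,"wx":0,"wy":0,"wz":-0.04},
    {"gripper":-1,"x":0.03,"y":0.3,"z":0,"wx":0,"wy":0,"wz":-0.08}
  ]
}}

```text
clock: 19.33
position: [0.4645, -0.0087, 0.3628]
orientation: [0.998, -0.067, 0.0, 0.0]
wrist_force: [1.4, -5.2, 0.8]
width: 0.238
```

```bash
python3 avg.py; python3 arc.py -.135 -.295 4
```

```text
end [ 4.95  2.06  0.75 -0.06  0.68] hold t,u,z,Mz,T [ 3.338  2.337  0.671 -0.194  0.307] sd [0.364 0.567 0.368 0.047 0.047] pos [ 0.4646 -0.008   0.3628] a -0.1324 w 0.238 t 19.73
x 0.02 y 0.15 wz -0.04
x 0.05 y 0.30 wz -0.08
x 0.09 y 0.44 wz -0.12
x 0.13 y 0.59 wz -0.16
```

The squeeze now reads roughly 55–60 N: hold T is 0.31 N m, and the angle since the last unloaded reading bounds it. I ease back a little, let go and lift clear.

>>> {"api": "carry_out", "payload": {
  "deltas": [
    {"gripper":-1,"x":0,"y":-0.1,"z":0,"wx":0,"wy":0,"wz":0.03},
    {"gripper":-1,"x":0,"y":-0.2,"z":0,"wx":0,"wy":0,"wz":0.06},
    {"gripper":-1,"x":0,"y":-0.2,"z":0,"wx":0,"wy":0,"wz":0.06},
    {"gripper":-0.2,"x":0,"y":-0.2,"z":0,"wx":0,"wy":0,"wz":0.06},
    {"gripper":0.3,"x":0,"y":-0.2,"z":0,"wx":0,"wy":0,"wz":0.06},
    {"gripper":0.3,"x":0,"y":-0.2,"z":0,"wx":0,"wy":0,"wz":0.06},
    {"gripper":0.3,"x":0,"y":-0.2,"z":0,"wx":0,"wy":0,"wz":0.06},
    {"gripper":0.3,"x":0,"y":-0.2,"z":0,"wx":0,"wy":0,"wz":0.06},
    {"gripper":0.3,"x":0,"y":-0.2,"z":0.3,"wx":0,"wy":0,"wz":0.06},
    {"gripper":0.3,"x":0,"y":-0.2,"z":0.8,"wx":0,"wy":0,"wz":0.06},
    {"gripper":0.3,"x":0,"y":-0.2,"z":1.4,"wx":0,"wy":0,"wz":0.06},
    {"gripper":0.3,"x":0,"y":-0.2,"z":2.0,"wx":0,"wy":0,"wz":0.06},
    {"gripper":0.3,"x":-0.5,"y":-0.2,"z":2.5,"wx":0,"wy":0,"wz":0.06},
    {"gripper":0.3,"x":-1,"y":-0.2,"z":2.8,"wx":0,"wy":0,"wz":0.06},
    {"gripper":0.3,"x":-1,"y":-0.2,"z":2.8,"wx":0,"wy":0,"wz":0.06},
    {"gripper":0.3,"x":-1,"y":-0.2,"z":2.8,"wx":0,"wy":0,"wz":0.06}
  ]
}}

```text
clock: 21.07
position: [0.4237, -0.0151, 0.4753]
orientation: [0.999, -0.036, 0.001, -0.0]
wrist_force: [1.5, 0.4, 0.0]
width: 0.65
```

```bash
python3 st.py; python3 - <<'E'
from h import *
B=r.snapshot("side");cv2.imwrite("pics/s7.png",B)
o=cv2.imread("pics/s5.png");c=lambda I:cv2.resize(I[140:280,215:335],None,fx=3.3,fy=3.3,interpolation=cv2.INTER_CUBIC)
cv2.imwrite("pics/c7.png",np.hstack([c(o),c(B)]))
E
```

```text
21.07 pos [ 0.4237 -0.0151  0.4753] a -0.0712 tilt [ 0.001 -0.   ] F [1.5  0.44 0.03] M [ 0.002 -0.036 -0.013] w 0.65 q [-0.08  0.32  0.01  2.04 -0.    0.78 -1.71]
pushback -0.54 radial 1.46 Fz 0.03 M_rad 0.004 R 0.1902
```

View pics/c7.png

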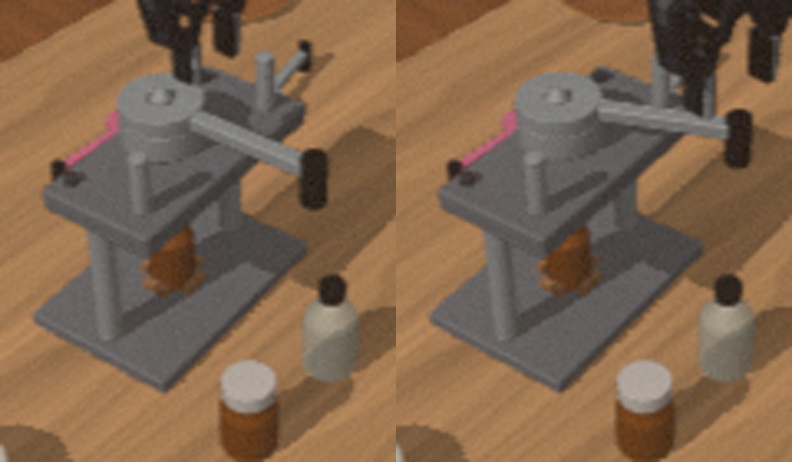

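The spanner sits level on the crown, with its knob at (342,138) in the right-hand frame. The spring-back made it slip counter-clockwise, its free direction. Bottle, jar and flask look unchanged. I check that it is still, then hand in.

```bash
python3 - <<'E'
from h import *
a=cv2.imread("pics/s7.png");o=cv2.imread("pics/side0.png")
for i in range(6): b=r.snapshot("side")
d=lambda p,q,s:round(float(cv2.absdiff(cv2.GaussianBlur(p,(3,3),0),cv2.GaussianBlur(q,(3,3),0))[s].mean()),2)
print("spanner",d(a,b,np.s_[155:195,250:325]),"ref table",d(a,b,np.s_[300:340,300:375]),"bowl",d(o,b,np.s_[265:305,170:225]),"jar/flask",d(o,b,np.s_[222:282,275:328]))
print(r.finish_job())
E
```

```text
spanner 1.26 ref table 0.79 bowl 4.83 jar/flask 4.27
the job is handed in; nothing more can be done
None
```

I set the spanner on the crown, let it go, then took it by the knob and drove the press with one half stroke and two longer strokes. The job was handed in at about 21.4 s with the spanner let go; no verdict was reported, so success isn't confirmed.

**Squeeze:** On the last stroke the held push-back torque about the spindle rose from about 0 to 0.31 N m, and to about 0.68 N m while moving. By the figures in the brief, the held value alone would mean roughly 60 to 100 N. The swing angle since the last nearly unloaded reading limits it to about 55 to 65 N. I took it as 55 to 60 N, but the pad force was not measured directly, so the margin to the 100 N limit is inferred.

**Last checks:**
- **Spanner:** It looked level on the crown and hardly changed between the last pictures (1.26 mean pixel difference, 0.79 on bare table).
- **Spring-back:** On release the handle swung about 0.6 rad counter-clockwise, its free direction. I did not grip the knob again to confirm the remaining pad force.
- **Stopper:** Its height was not measured in the pictures; I judge it home from the force rise.
- **Bowl, jar and flask:** The jar and flask looked unmoved by eye; the bowl was mostly outside that picture. The comparison with the first picture gave differences of 4.8 (bowl) and 4.3 (jar and flask), above the picture-to-picture noise. I put this down to the arm's changed shadow but did not check it further.

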